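# Charge the grinding jar through the spring-gated hopper

### The job

Charge the grinding jar: with the hopper's slide gate shut, tip all six steel balls from the handled porcelain dish into the funnel, then stand the empty dish upright on the worktop again and let it go. Next take the gate's black knob and draw the gate out against its springs until the line scribed across it is level with the front edge of the crossbar, which opens the throat and drops the balls into the jar, and keep it there: finish while still holding the knob at the line, so that I can look down the open throat. Leave the jar and everything else standing where they are.

Things in the scene. Friction and masses are not known exactly. Their poses are not given: they have to be found in the camera images.
- station: Charging station, bolted down: base, two cheek plates, slide guide, steel funnel on top; the jar stands under it. Origin: on the worktop under the throat's axis; z up, -x is the direction in which the gate pulls out (towards the robot, give or take 20 degrees). 185 mm along x, 116 mm wide, highest at the funnel's rim.
- funnel_mouth (a point): Centre of the funnel's round mouth, at rim height, 144 mm above the worktop; axes as the station. Mouth 125 mm across outside, 119 inside; cone walls at 50 degrees lead down to a throat 48 mm across, which the gate closes 58 mm below the rim.
- gate (a joint): Slide gate's travel, m: 0 shut, grows as it is pulled out, stop at 0.075. At 0.050 the scribed line meets the crossbar's edge and a 50 mm window in the plate lies squarely under the throat; farther out the throat closes again. Springs pull it shut: 4 N at 0, 9 N at 0.050, 11.5 N at the stop; let go, it runs back to 0.
- knob (a point): Middle of the gate's upright black pull knob, 106 mm above the worktop, 141 mm from the throat's axis when shut; moves with the gate; axes as the station. Stem 18 mm across from the gate plate (85 mm above the worktop, 66 mm wide) up to 118 mm, then a 23 mm cap, top at 128 mm. 34 mm behind it is a low rod carrier, 104 mm wide, top at 84.5 mm.
- gate_line (a point): Middle of the dark line scribed across the top of the gate plate; moves with the gate. Shut, it lies 50 mm behind the crossbar's front edge, under the funnel's overhang.
- crossbar_edge (a point): Middle of the front edge (towards the knob) of the aluminium crossbar that bridges the gate plate, 86 mm from the throat's axis, 93.5 mm above the worktop. The gate is at its mark when gate_line is level with this edge.
- dish: White porcelain dish with a stick handle, loose, about 0.16 kg, stands by itself when empty. Origin: centre of the foot's underside; z up, handle along -x. Foot 52 mm across, rim 114 mm across and 24.5 mm high, wall 4 mm, inner floor 4 mm up; the walls rise 38 degrees from level, so balls roll out over the side at any tilt clearly above that.
- dish_handle (a point): Grip point on the dish's handle: on its centre line, 105 mm from the dish's origin along -x, 27.5 mm above the foot's underside; axes as the dish. The handle is 16 mm wide, 14 mm high and ends 157 mm from the origin.
- ball_1_center (a point): Centre of steel grinding ball 1 of six (15 mm across, 14 g, all alike), lying in the dish at the start.
- ball_2_center (a point): Centre of steel grinding ball 2 of six (15 mm across, 14 g, all alike), lying in the dish at the start.
- ball_3_center (a point): Centre of steel grinding ball 3 of six (15 mm across, 14 g, all alike), lying in the dish at the start.
- ball_4_center (a point): Centre of steel grinding ball 4 of six (15 mm across, 14 g, all alike), lying in the dish at the start.
- ball_5_center (a point): Centre of steel grinding ball 5 of six (15 mm across, 14 g, all alike), lying in the dish at the start.
- ball_6_center (a point): Centre of steel grinding ball 6 of six (15 mm across, 14 g, all alike), lying in the dish at the start.
- grinding_jar: Open stainless grinding jar, loose, 0.5 kg, standing on the pad under the throat. Origin: centre of its underside (10 mm above the worktop), z up. 79 mm across at the rim, 48 mm high, wall 4 mm, floor 5 mm.
- beaker: Bystander: empty clear glass beaker, 67 mm across (78 over the spout), 83 mm high, standing; origin under its centre.
- capped_vial: Bystander: small closed vial with a screw cap, 12 mm across, 32 mm high, standing; origin under its centre.
- rod_beaker: Bystander: clear glass beaker with a glass rod leaning in it, 81 mm across (92 over the spout), 152 mm high with the rod, standing; origin under its centre.
- caps_jar: Bystander: clear jar full of screw caps, 78 mm across, 107 mm high; origin under its centre.
Things that resemble listed ones, but are neither listed nor needed, are in the scene too. Of the things that look like the dish, the larger one is meant.

How it is judged:
By the outcome, as a careful person would: the job done as asked, in the order asked, and still so for the second after the job is handed in, while the arm keeps its last pose, push and grip.
It also fails if it takes over 64 s, if anything falls off the work surface, if the arm or the gripper's body presses on something with over 40 N, if the wrist force passes 120 N, or if a joint passes its speed limit or range.

### The arm

A 7-joint arm with a two-finger parallel gripper is mounted at the origin on a cart in front of the work surface, level with it; the furniture and walls round the work are solid. World frame = base frame: x ahead of the robot, y to its left, z up, the work surface at z = 0. Lengths are in m, angles in rad, forces in N, time in s.
With the tool pointing down it reaches from about 0.425 to 0.875 m from the base axis. Payload 4.7 kg.
Tool frame: the origin (TCP) lies midway between the tips of the shut fingers; the grasp point (between the pads) lies ctrl.grasp_offset behind it (ctrl.grasp_offset is the distance from the TCP to the grasp point, in m); z points along the fingers, y is the line along which they close (so a half turn about z gives the same grasp; the last joint's range is limited). The gripper opens to 87 mm and grips with 3 to 60 N. Pads are 19 mm wide; open, the fingers measure 117 mm over their backs; the gripper's body (75 mm by 190 mm) begins 51 mm behind the grasp point.
Start: joints at [1.307, 0.321, -0.07, 1.45, 0.023, 1.371, -0.057], TCP at [0.178, -0.625, 0.223] pointing down, gripper open.
Joint ranges: [-2.86, 2.86], [-0.3, 2.09], [-1.38, 1.24], [0.06, 2.45], [-1.56, 4.7], [0.09, 2.05], [-2.69, 2.69]. Speed limits (rad/s): [2.57, 2.57, 3.14, 3.14, 3.14, 3.14, 3.14].

### API

Orientations are given as a rotation vector (axis times angle).
In Python, from bench import ctrl gives the robot as it stands. The module is installed in compiled form; this text tells all that it offers.
- The arm moves only by the tool jog_arm, never from a script. Its argument "moves" is one flat list of numbers, 7 for each row, row after row: the shift along the tool's x, y, z in units of 30 cm (1.0 is 30 cm), then the turn, a rotation vector about the tool's x, y, z in units of 60 degrees (1.0 is 60 degrees), then the gripper's target within -1 to 1 (fully open at 1, half-way at 0, shut at -1). In form: [x, y, z, wx, wy, wz, fingers, x, y, z, wx, wy, wz, fingers, ...]. A call has exactly 8 rows; each row is the pose to reach, as a shift and turn from the pose commanded when the call began, along the tool's axes at that moment; what a row does not reach only later rows make up. A row lasts 1/8 s, in which the tool goes at most 62.5 mm and 10.7 degrees, less where a joint would pass 70% of its speed; a pose out of reach is approached as far as the arm can. A call with a number of a shift or a turn outside -1 to 1 is refused whole. A call with a gripper value outside its range is refused whole. The fingers move at their own pace and stop on an object; "newtons" is the grip in N (left out, the last holds). Time passes only in rows, so rows that repeat a pose let the fingers close, or fill a call up. It gives the time, the measured TCP pose, the force, the opening and the grip force at its end, in the units of the state.
- ctrl.get_state(): the state, without advancing time (a new reading comes with each control period).
- ctrl.get_image(name): name is "scene" or "top" or "wrist"; returns a dict with "pixels" (400x640x3 uint8, red, green, blue), "fx", "fy", "cx", "cy" (pixels), "xyz" and "rotation" of the camera in the world; the wrist camera has in their place "tool_from_camera" (4x4, takes a point from camera to tool coordinates, whose origin is the TCP and whose axes are the flange's). Camera axes: x right, y up, looking along -z (the intrinsics and any distortion apply to the point x, -y, -z); pixel columns grow to the right and rows downward; lengths in m; the calibration is good to about 2 mm. A picture is of the moment at which its call begins: read the wrist's pose just before it. There is no depth.
- ctrl.close_job(): hands the job in; it is judged then, once.
The state is a dict: "time": time; "joint_positions": joint angles; "qd": joint speeds; "joint_torque": joint torques, N m; "position": TCP position; "tool_rot": TCP orientation; "ft_force": force on the tool from outside, world axes, zero at the start; "torque": the same for the moment, N m; "grip_width": opening from 0.0 (shut) to 1.0 (fully open); "grip_force": force on a finger pad.
Only numpy, scipy, OpenCV 4.12 (cv2) and the standard library are available. Lean on these libraries where they do the work, as an engineer would, in place of code of your own. Each camera call takes 0.05 s, during which the arm holds its last target. There are 200 camera calls.

## Working session

There is one attempt and no reset: what is moved stays moved. The work goes in short steps, Python scripts to look and compute and a tool call to move; the robot and the scene stay as the last step left them, time stands still between calls to the robot, and variables do not carry over. Pictures are saved under pics/ and viewed, at most 10 in all, crops included, and the job is handed in when it is done.

Besides the shell and the picture viewer there is one more tool, called after ">>>" as name(argument=value, ...) on one line, values as JSON. jog_arm: Moves the arm, as the interface text tells. Its arguments: {"type":"object","properties":{"moves":{"type":"array"},"newtons":{"type":"number"}},"required":["moves"]}

```bash
mkdir -p pics
cat > h.py <<'E'
import numpy as np, cv2
from scipy.spatial.transform import Rotation as R
from bench import ctrl
def save(name,fn):
    im=ctrl.get_image(name); cv2.imwrite('pics/'+fn,im['pixels'][:,:,::-1]); 
    import pickle; pickle.dump((im,ctrl.get_state()),open('pics/'+fn+'.pkl','wb')); return im
def ray(im,u,v):
    d=np.array([(u-im['cx'])/im['fx'],-(v-im['cy'])/im['fy'],-1.]); return np.array(im['xyz']),np.array(im['rotation']).reshape(3,3)@d
def onz(im,u,v,z):
    o,d=ray(im,u,v); return o+d*(z-o[2])/d[2]
def proj(im,p):
    q=np.array(im['rotation']).reshape(3,3).T@(np.array(p)-im['xyz']); return im['cx']+im['fx']*q[0]/-q[2], im['cy']-im['fy']*q[1]/-q[2]
E
python3 - <<'E'
from h import *
for n in('scene','top'):
    im=save(n,n+'0.png'); print({k:v for k,v in im.items() if k!='pixels'})
s=ctrl.get_state();print(s, ctrl.grasp_offset)
E
```

```text
{'fx': 443.41742368609147, 'fy': 443.41742368609147, 'cx': 320.5750306338418, 'cy': 197.57918406175642, 'xyz': array([-0.35522508,  0.38827991,  1.18620567]), 'rotation': array([ 0.49303403, -0.73056579, -1.86366072])}
{'fx': 402.5694518144762, 'fy': 402.5694518144762, 'cx': 319.77520827577274, 'cy': 201.05608181658448, 'xyz': array([ 0.48862652, -0.01089874,  1.36700228]), 'rotation': array([ 0.04492502, -0.02601415, -1.54290428])}
{'time': 0.1, 'joint_positions': array([ 1.30711151,  0.32175489, -0.07009591,  1.45153791,  0.02258216,
        1.37076561, -0.05692789]), 'qd': array([-0.00107544, -0.00111093, -0.00174782, -0.00371104,  0.00062161,
       -0.0017161 , -0.00163049]), 'joint_torque': array([-3.00657052e-05, -4.92572629e+01, -4.05692048e-01, -3.13398850e+01,
       -6.41933153e-02,  3.95214208e-02,  5.39760731e-05]), 'position': array([ 0.17808312, -0.62463279,  0.22157461]), 'tool_rot': array([-3.10970171e+00, -4.34723524e-01,  4.72788307e-04]), 'ft_force': array([ 0.71806974, -0.20304177, -0.65802081]), 'torque': array([-0.00668921,  0.03893748, -0.00621637]), 'grip_force': 0.0, 'grip_width': 0.9951829953560972} 0.0187
```

```bash
sed -i "s/np.array(im\['rotation'\]).reshape(3,3)/R.from_rotvec(im['rotation']).as_matrix()/" h.py; cat h.py | head -12 | tail -4
```

```text
def onz(im,u,v,z):
    o,d=ray(im,u,v); return o+d*(z-o[2])/d[2]
def proj(im,p):
    q=R.from_rotvec(im['rotation']).as_matrix().T@(np.array(p)-im['xyz']); return im['cx']+im['fx']*q[0]/-q[2], im['cy']-im['fy']*q[1]/-q[2]
```

View pics/top0.png

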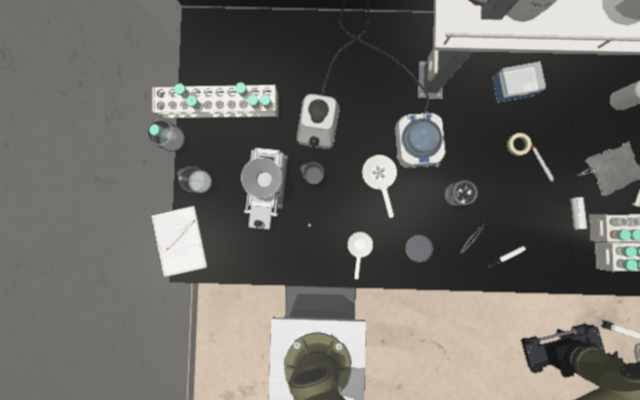

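View pics/scene0.png

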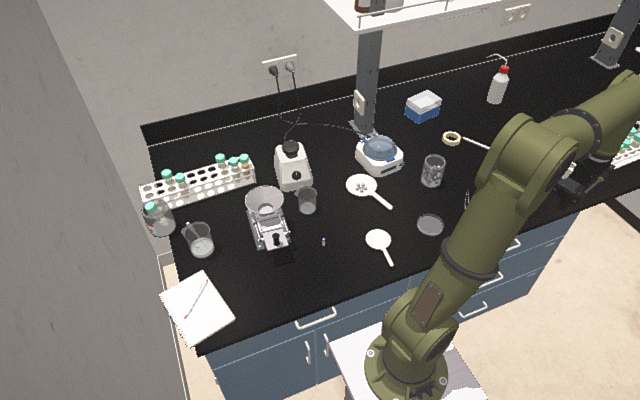

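Top view: the large dish with balls is at (379,173), its handle end at (391,216). A smaller look-alike is at (360,244). The funnel is at (263,180), the knob about (262,213), the beaker about (313,173) and the vial about (309,225). The large dish at (379,173) fits because it is bigger and holds the balls. I'll measure it and confirm in a crop.

Run:
```python
from h import *
import pickle
im,s=pickle.load(open('pics/top0.png.pkl','rb')); p=im['pixels']; g=cv2.cvtColor(p,cv2.COLOR_RGB2GRAY)
m=(g>120).astype(np.uint8)
n,l,st,c=cv2.connectedComponentsWithStats(m)
for i in range(1,n):
    x,y,w,h,a=st[i]
    if 340<x<400 and 140<y<280 and a>50 and w<80: print(i,st[i],c[i])
# big dish
def dish(u0,v0):
    k=l[int(v0),int(u0)]; mm=cv2.morphologyEx((l==k).astype(np.uint8),cv2.MORPH_CLOSE,np.ones((7,7)))
    op=cv2.morphologyEx(mm,cv2.MORPH_OPEN,cv2.getStructuringElement(cv2.MORPH_ELLIPSE,(17,17)))
    cs=max(cv2.findContours(op,0,2)[0],key=cv2.contourArea); e=cv2.fitEllipse(cs)
    hd=((mm>0)&(cv2.dilate(op,np.ones((3,3)))==0)); hd=cv2.morphologyEx(hd.astype(np.uint8),cv2.MORPH_OPEN,np.ones((3,3))); ys,xs=np.nonzero(hd)
    print(e,xs.mean(),ys.mean())
    C=onz(im,*e[0],.0245); P=np.array([onz(im,x+.0,y+.0,.033) for x,y in zip(xs,ys)])
    P=P[np.linalg.norm(P[:,:2]-C[:2],axis=1)>.063]
    print('C',C,'diam',np.mean(e[1])/im['fx']*(im['xyz'][2]-.0245),'hand mean',P.mean(0),'max r',np.linalg.norm(P[:,:2]-C[:2],axis=1).max(), 'ang',np.degrees(np.arctan2(*(P.mean(0)-C)[1::-1])))
dish(372,165)
for q,z in (((263,180),.144),((262,213),.128),((313,173),.083),((309,225),.032),((461,193),.1),((195,180),.08)): print(q,onz(im,*q,z))
sc=pickle.load(open('pics/scene0.png.pkl','rb'))[0]['pixels']
a=cv2.resize(p[140:280,230:430],(800,560),interpolation=cv2.INTER_CUBIC)
cv2.imwrite('pics/c1.png',a[:,:,::-1])
```

```text
22 [ 362  155   35   63 1139] [380.29938543 176.38279192]
41 [348 232  25  48 632] [359.43037975 248.06487342]
((379.0274963378906, 171.75946044921875), (33.790470123291016, 34.371849060058594), 102.7228775024414) 387.6687116564417 203.42331288343559
C [ 0.65274148 -0.18917027  0.0245    ] diam 0.11365500859108427 hand mean [ 0.54723792 -0.21880878  0.033     ] max r 0.15658435539282292 ang -164.30865994285065
(263, 180) [0.60349841 0.17975928 0.144     ]
(262, 213) [0.50292033 0.18184288 0.128     ]
(313, 173) [0.63600615 0.02963571 0.083     ]
(309, 225) [0.468633   0.03954469 0.032     ]
(461, 193) [ 0.58332626 -0.43752841  0.1       ]
(195, 180) [0.60365021 0.40896095 0.08      ]
```

View pics/c1.png

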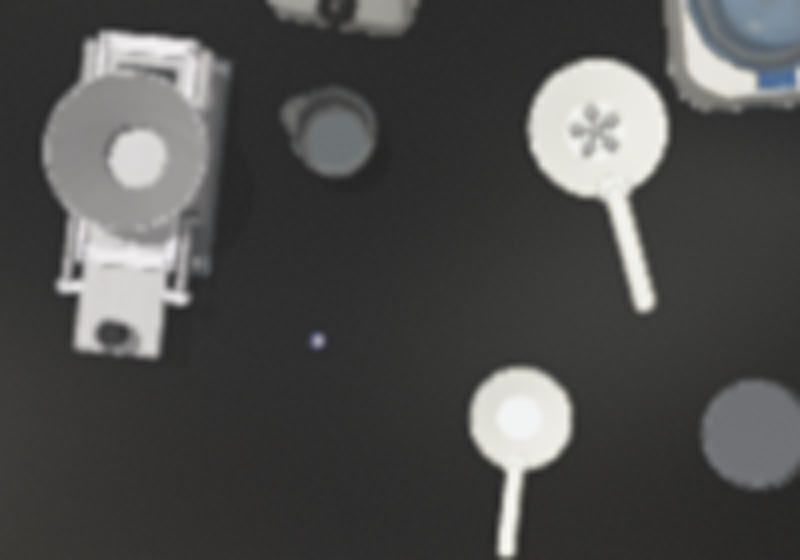

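The crop confirms it: the large dish with six balls is at crop (597,128). The funnel mouth is at crop (125,152) and the knob cap at (110,334). The tool yaw already matches the handle, so I'll start moving.

```bash
cat >> h.py <<'E'
def units(p,rot=None,s=None):
    "shift and turn in move units, from the present pose to TCP p, rotation rot"
    s=s or ctrl.get_state(); T=R.from_rotvec(s['tool_rot']); 
    d=T.inv().apply(np.array(p)-s['position'])/.3
    w=np.zeros(3) if rot is None else (T.inv()*rot).as_rotvec()/np.radians(60)
    return np.round(d,3),np.round(w,3)
E
python3 - <<'E'
from h import *
import pickle
im=pickle.load(open('pics/top0.png.pkl','rb'))[0]
print(onz(im,261.2,178,.144),onz(im,257.5,223.3,.128))
print(units((.5516,-.2176,.11)))
E
```

```text
[0.60947756 0.18547455 0.144     ] [0.47085237 0.19462625 0.128     ]
(array([ 1.569, -0.963,  0.373]), array([0., 0., 0.]))
```

>>> jog_arm(moves=[0.2,-0.19,0,0,0,0,1,0.35,-0.34,0,0,0,0,1,0.5,-0.48,0,0,0,0,1,0.65,-0.62,0,0,0,0,1,0.8,-0.76,0,0,0,0,1,0.9,-0.87,0,0,0,0,1,1,-0.96,0,0,0,0,1,1,-0.96,0,0,0,0,1], newtons=50)

```text
time: 1.1
position: [0.3895, -0.2624, 0.2225]
tool_rot: [-3.11, -0.446, -0.0]
ft_force: [0.4, 1.1, 0.3]
grip_width: 1.002
grip_force: 0.0
```

>>> jog_arm(moves=[0.15,0,0.1,0,0,0,1,0.3,0,0.2,0,0,0,1,0.43,0,0.3,0,0,0,1,0.53,0,0.37,0,0,0,1,0.565,0,0.37,0,0,0,1,0.565,0,0.37,0,0,0,1,0.565,0,0.37,0,0,0,1,0.565,0,0.37,0,0,0,1])

```text
time: 2.1
position: [0.5502, -0.2206, 0.1126]
tool_rot: [3.11, 0.432, 0.001]
ft_force: [1.1, -0.4, 0.3]
grip_width: 1.0
grip_force: 0.0
```

Run:
```python
from h import *
s=ctrl.get_state(); im=save('wrist','w1.png')
print(s['position'],s['tool_rot'],s['ft_force']); print({k:v for k,v in im.items() if k!='pixels'})
p=im['pixels'].astype(int)
m=((p.min(2)>130)).astype(np.uint8); n,l,st,c=cv2.connectedComponentsWithStats(m)
print([(st[i],c[i]) for i in range(1,n) if st[i][4]>600])
```

```text
[ 0.55022064 -0.22058533  0.11255683] [3.11001080e+00 4.32350779e-01 8.93173448e-04] [ 1.07309455 -0.41023199  0.30499687]
{'fx': 344.48384185957957, 'fy': 344.48384185957957, 'cx': 317.1206426483272, 'cy': 196.04784384682657, 'tool_from_camera': array([[ 6.88996495e-04,  9.58981070e-01,  2.83469281e-01,
         7.73202868e-02],
       [ 9.99999666e-01, -5.36228373e-04, -6.16516209e-04,
        -1.43908273e-03],
       [-4.39223103e-04,  2.83469611e-01, -9.58981119e-01,
        -1.60960371e-01],
       [ 0.00000000e+00,  0.00000000e+00,  0.00000000e+00,
         1.00000000e+00]])}
[(array([  230,     0,   168,   265, 21762], dtype=int32), array([313.58321845,  76.6372576 ])), (array([ 452,    0,  188,   76, 5878], dtype=int32), array([540.11024158,  37.11755699])), (array([ 182,  307,   40,   49, 1010], dtype=int32), array([204.87524752, 336.80693069]))]
```

View pics/w1.png

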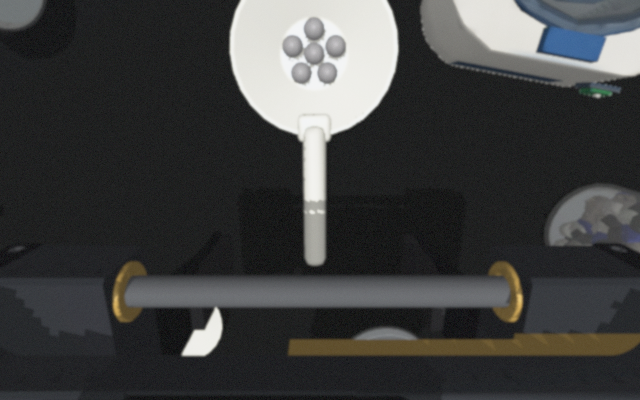

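Wrist view: the dish is at (314,52) with all six balls in it. The handle lies along column 314 (rows 115–265) and lines up with the tool to about 3 mm. Descending and gripping.

>>> jog_arm(moves=[0.02,-0.01,0.1,0,0,0,1,0.02,-0.01,0.2,0,0,0,1,0.02,-0.01,0.28,0,0,0,1,0.02,-0.01,0.34,0,0,0,1,0.02,-0.01,0.345,0,0,0,1,0.02,-0.01,0.345,0,0,0,0,0.02,-0.01,0.345,0,0,0,-0.5,0.02,-0.01,0.345,0,0,0,-1], newtons=50)

```text
time: 3.15
position: [0.5563, -0.2151, 0.0089]
tool_rot: [3.11, 0.435, 0.002]
ft_force: [0.1, -0.4, -0.1]
grip_width: 0.74
grip_force: 0.0
```

>>> jog_arm(moves=[0,0,0,0,0,0,-1,0,0,0,0,0,0,-1,0,0,0,0,0,0,-1,0,0,0,0,0,0,-1,0,0,0,0,0,0,-1,0,0,-0.02,0,0,0,-1,0,0,-0.06,0,0,0,-1,0,0,-0.1,0,0,0,-1], newtons=50)

```text
time: 4.15
position: [0.5557, -0.2148, 0.0389]
tool_rot: [3.111, 0.435, -0.0]
ft_force: [0.2, -0.4, -2.6]
grip_width: 0.182
grip_force: 49.9
```

>>> jog_arm(moves=[0,0,-0.03,0,0,0,-1,0,0,-0.1,0,0,0,-1,0,0,-0.19,0,0,0,-1,0.01,-0.01,-0.29,0,0,0,-1,0.02,-0.04,-0.39,0,0,0,-1,0.03,-0.09,-0.47,0,0,0,-1,0.04,-0.15,-0.51,0,0,0,-1,0.05,-0.22,-0.525,0,0,0,-1])

```text
time: 5.15
position: [0.552, -0.1462, 0.1964]
tool_rot: [3.111, 0.435, 0.001]
ft_force: [1.0, 0.1, -3.1]
grip_width: 0.177
grip_force: 49.9
```

Run:
```python
from h import *
s=ctrl.get_state(); im=save('wrist','w2.png'); print(s['position'],s['ft_force'],s['grip_width'],units((.5313,.0938,.196)))
```

```text
[ 0.55199529 -0.146157    0.19639194] [ 1.00112013  0.13699469 -3.13996898] 0.17673623976524172 (array([ 0.153, -0.773,  0.003]), array([0., 0., 0.]))
```

View pics/w2.png

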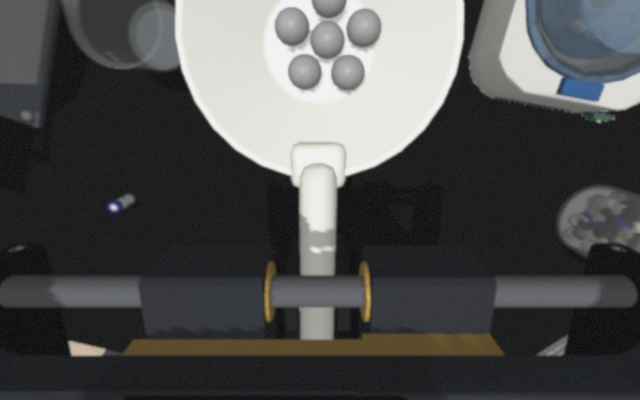

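The dish is held level, with the balls resting round (327,40). Carrying it to the funnel.

>>> jog_arm(moves=[0.01,-0.09,0,0,0,0,-1,0.03,-0.2,0,0,0,0,-1,0.06,-0.32,0,0,0,0,-1,0.09,-0.45,0,0,0,0,-1,0.11,-0.57,0,0,0,0,-1,0.13,-0.67,0,0,0,0,-1,0.15,-0.74,0,0,0,0,-1,0.153,-0.77,0,0,0,0,-1])

```text
time: 6.2
position: [0.5317, 0.0893, 0.1947]
tool_rot: [-3.11, -0.439, 0.003]
ft_force: [0.3, 0.3, -2.9]
grip_width: 0.176
grip_force: 49.9
```

>>> jog_arm(moves=[0,0,0,0,0,0,-1,0,0.01,0,-0.05,0,0,-1,0,0.01,0,-0.1,0,0,-1,0,0.015,-0.005,-0.17,0,0,-1,0,0.02,-0.005,-0.24,0,0,-1,0,0.025,-0.005,-0.31,0,0,-1,0,0.025,-0.005,-0.36,0,0,-1,0,0.025,-0.005,-0.4,0,0,-1])

```text
time: 7.2
position: [0.5348, 0.0791, 0.1966]
tool_rot: [2.698, 0.375, 0.079]
ft_force: [-0.2, 0.8, -1.7]
grip_width: 0.176
grip_force: 49.9
```

Run:
```python
from h import *
s=ctrl.get_state(); im=save('top','t2.png'); im2=save('scene','s2.png');print(s['position'],s['tool_rot'],s['ft_force'],s['grip_width'])
a=cv2.resize(im['pixels'][130:240,215:365],(600,440)); b=cv2.resize(im2['pixels'][150:280,200:350],(600,520))
cv2.imwrite('pics/c2.png',cv2.resize(np.hstack([cv2.resize(a,(400,293)),cv2.resize(b,(338,293))]),None,fx=1,fy=1)[:,:,::-1])
```

```text
[0.53482396 0.07905565 0.19660773] [2.69834373 0.37503509 0.0787906 ] [-0.24547785  0.77576533 -1.65727509] 0.17561579329103674
```

View pics/c2.png

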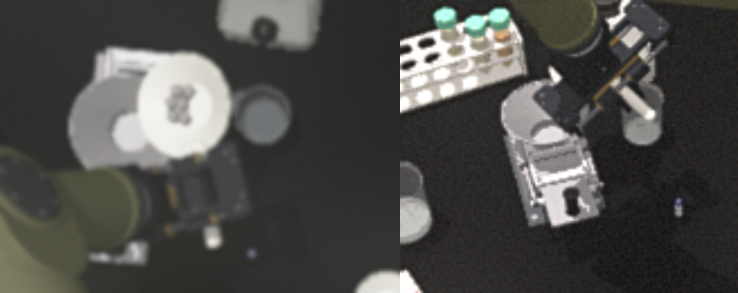

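The dish lip lies over the near part of the funnel (crop 137,103 against a funnel centre of 123,128). Tipping further, with a small shift to the left.

>>> jog_arm(moves=[0,-0.005,-0.01,-0.05,0,0,-1,0,0,-0.01,-0.13,0,0,-1,0,0,-0.015,-0.22,0,0,-1,0,0.005,-0.015,-0.32,0,0,-1,0,0.01,-0.02,-0.42,0,0,-1,0,0.015,-0.02,-0.52,0,0,-1,0,0.02,-0.02,-0.6,0,0,-1,0,0.02,-0.02,-0.63,0,0,-1])

```text
time: 8.3
position: [0.5356, 0.0767, 0.2035]
tool_rot: [2.047, 0.287, 0.168]
ft_force: [0.8, -1.4, -2.7]
grip_width: 0.175
grip_force: 50.0
```

>>> jog_arm(moves=[0,0,0,0,0,0,-1,0,0,0,0,0,0,-1,0,0,0,0,0,0,-1,0,0,0,0,0,0,-1,0,0,0,-0.05,0,0,-1,0,0,0,-0.05,0,0,-1,0,0,0,0,0,0,-1,0,0,0,0,0,0,-1])

```text
time: 9.3
position: [0.5362, 0.0771, 0.2063]
tool_rot: [2.049, 0.283, 0.173]
ft_force: [0.1, -0.9, -1.0]
grip_width: 0.174
grip_force: 50.0
```

Run:
```python
from h import *
s=ctrl.get_state(); im=save('top','t3.png'); im2=save('scene','s3.png');print(s['position'],s['tool_rot'],s['ft_force'],s['grip_width'])
a=cv2.resize(im['pixels'][130:240,215:365],(600,440)); b=cv2.resize(im2['pixels'][150:280,200:350],(600,520))
cv2.imwrite('pics/c3.png',cv2.resize(np.hstack([cv2.resize(a,(400,293)),cv2.resize(b,(338,293))]),None,fx=1,fy=1)[:,:,::-1])
```

```text
[0.53623656 0.07706699 0.20633317] [2.04897486 0.28344359 0.17342733] [ 0.07973819 -0.93405158 -1.02097452] 0.1744444856651939
```

View pics/c3.png

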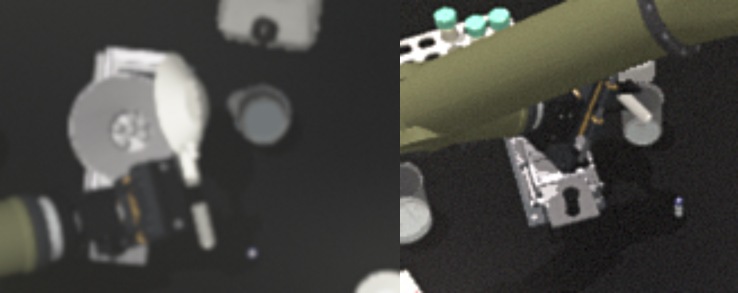

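The balls sit at the throat, crop (130,128). Levelling the dish and backing away.

>>> jog_arm(moves=[0,-0.01,0,0.12,0,0,-1,0,-0.02,-0.01,0.28,0,0,-1,0,-0.02,0,0.45,0,0,-1,0,-0.01,0.03,0.62,0,0,-1,0,0,0.06,0.78,0,0,-1,0,0.02,0.1,0.92,0,0,-1,0,0.04,0.14,1,0,0,-1,0,0.04,0.145,1,0,0,-1])

```text
time: 10.4
position: [0.5478, 0.0303, 0.1947]
tool_rot: [3.08, 0.419, 0.004]
ft_force: [-0.5, -0.4, -1.4]
grip_width: 0.178
grip_force: 49.9
```

Run:
```python
from h import *
s=ctrl.get_state(); im=save('top','t4.png'); im2=save('wrist','w4.png');print(s['position'],s['tool_rot'],s['ft_force'],s['grip_width'])
print(units((.5563,-.2151,.16),R.from_rotvec([3.111,.435,0])))
a=cv2.resize(im['pixels'][150:210,230:330],(500,300),interpolation=cv2.INTER_CUBIC); b=cv2.resize(im2['pixels'],(480,300))
cv2.imwrite('pics/c4.png',np.vstack([cv2.copyMakeBorder(a,0,0,0,0,0),cv2.resize(b,(500,300))])[:,:,::-1])
```

```text
[0.54784556 0.0303024  0.19474558] [3.07976128 0.41891127 0.00447274] [-0.51673775 -0.43168798 -1.42594744] 0.17805147038093347
(array([-0.199,  0.807,  0.142]), array([0.03 , 0.001, 0.   ]))
```

View pics/c4.png

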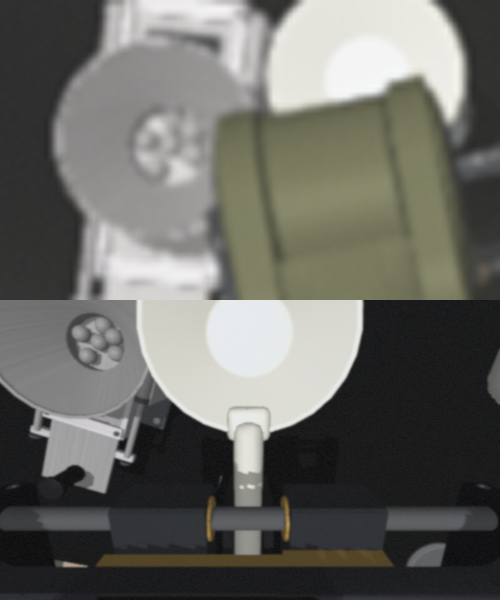

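The wrist view shows all six balls at the throat (97,340) and the dish empty. Returning the dish to where it stood.

>>> jog_arm(moves=[-0.02,0.1,0,0.03,0,0,-1,-0.05,0.25,0,0.03,0,0,-1,-0.09,0.4,0,0.03,0,0,-1,-0.13,0.55,0.03,0.03,0,0,-1,-0.17,0.68,0.08,0.03,0,0,-1,-0.19,0.77,0.12,0.03,0,0,-1,-0.2,0.807,0.142,0.03,0,0,-1,-0.2,0.807,0.142,0.03,0,0,-1])

```text
time: 11.5
position: [0.5568, -0.2142, 0.1594]
tool_rot: [-3.11, -0.437, 0.001]
ft_force: [-0.5, 0.0, -1.8]
grip_width: 0.176
grip_force: 49.9
```

>>> jog_arm(moves=[0,0,0.07,0,0,0,-1,0,0,0.16,0,0,0,-1,0,0,0.26,0,0,0,-1,0,0,0.35,0,0,0,-1,0,0,0.42,0,0,0,-1,0,0,0.46,0,0,0,-1,0,0,0.475,0,0,0,-1,0,0,0.48,0,0,0,-1])

```text
time: 12.5
position: [0.5574, -0.2155, 0.0165]
tool_rot: [3.111, 0.435, 0.001]
ft_force: [-0.1, 0.4, -1.6]
grip_width: 0.174
grip_force: 49.9
```

>>> jog_arm(moves=[0,0,0.005,0,0,0,-1,0,0,0.01,0,0,0,-1,0,0,0.015,0,0,0,-1,0,0,0.02,0,0,0,-1,0,0,0.022,0,0,0,-1,0,0,0.024,0,0,0,-1,0,0,0.024,0,0,0,-1,0,0,0.024,0,0,0,-1])

```text
time: 13.5
position: [0.5568, -0.2155, 0.0089]
tool_rot: [3.111, 0.435, -0.0]
ft_force: [1.4, -0.1, -1.7]
grip_width: 0.177
grip_force: 49.9
```

>>> jog_arm(moves=[0,0,0.003,0,0,0,-1,0,0,0.003,0,0,0,-1,0,0,0.003,0,0,0,-0.6,0,0,0.003,0,0,0,-0.4,0,0,0.003,0,0,0,0,0,0,0.003,0,0,0,0.5,0,0,0.003,0,0,0,0.7,0,0,0.003,0,0,0,0.7])

```text
time: 14.5
position: [0.5568, -0.2155, 0.0079]
tool_rot: [3.111, 0.435, -0.0]
ft_force: [-0.5, -0.6, -0.8]
grip_width: 0.666
grip_force: 0.0
```

>>> jog_arm(moves=[0,0,0,0,0,0,0.7,0,0,-0.05,0,0,0,0.7,0,0,-0.15,0,0,0,0.7,0,0,-0.28,0,0,0,0.7,0,0,-0.42,0,0,0,0.7,0,0,-0.56,0,0,0,0.7,0,0,-0.66,0,0,0,0.7,0,0,-0.7,0,0,0,0.7])

```text
time: 15.5
position: [0.5579, -0.2155, 0.2211]
tool_rot: [3.109, 0.435, 0.006]
ft_force: [-0.4, -0.1, -0.0]
grip_width: 0.851
grip_force: 0.0
```

Run:
```python
from h import *
s=ctrl.get_state(); im=save('top','t5.png'); im2=save('wrist','w5.png');print(s['position'],s['tool_rot'],s['ft_force'],s['grip_width'])
a=cv2.resize(im['pixels'][140:250,230:430],(500,275),interpolation=cv2.INTER_CUBIC); b=cv2.resize(im2['pixels'],(500,300))
cv2.imwrite('pics/c5.png',np.vstack([a,b])[:,:,::-1])
```

```text
[ 0.55790666 -0.21551163  0.22107913] [3.10867111 0.43506912 0.00571553] [-0.44845261 -0.12088082 -0.01324394] 0.8505074920376005
```

View pics/c5.png

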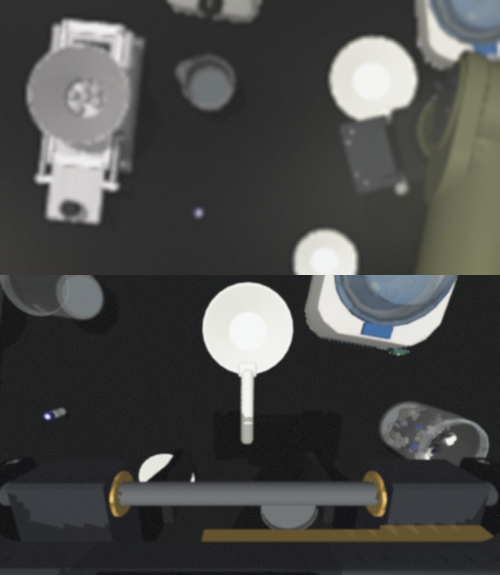

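The dish stands empty where it was, at crop (373,80), and has been released. The balls are still at the throat and the gate is shut. Next I'll move above the knob.

```bash
cat >> h.py <<'E'
def down(yaw): return R.from_rotvec(np.pi*np.array([np.cos(yaw/2),np.sin(yaw/2),0]))
E
python3 - <<'E'
from h import *
import pickle
im=pickle.load(open('pics/top0.png.pkl','rb'))[0]
g=cv2.cvtColor(im['pixels'],cv2.COLOR_RGB2GRAY)
pl=onz(im,257.5,223.3,.128)
print(units(np.array([.4709,.1946,.19]),down(np.radians(-3.8))))
E
```

```text
(array([ 0.097, -1.394,  0.096]), array([ 0.001, -0.002,  0.329]))
```

>>> jog_arm(moves=[0.01,-0.1,0,0,0,0.04,0.7,0.02,-0.25,0,0,0,0.08,0.7,0.03,-0.41,0,0,0,0.13,0.7,0.04,-0.57,0.01,0,0,0.18,0.7,0.05,-0.72,0.02,0,0,0.23,0.7,0.06,-0.85,0.04,0,0,0.28,0.7,0.065,-0.95,0.05,0,0,0.33,0.7,0.07,-1,0.05,0,0,0.33,0.7])

```text
time: 16.6
position: [0.4932, 0.0803, 0.2014]
tool_rot: [3.14, -0.102, -0.004]
ft_force: [-0.4, 0.2, 0.3]
grip_width: 0.849
grip_force: 0.0
```

Run:
```python
from h import *
print(units(np.array([.4709,.1946,.19]),down(np.radians(-3.8))))
```

```text
(array([-0.099, -0.375,  0.038]), array([0.   , 0.003, 0.001]))
```

>>> jog_arm(moves=[-0.04,-0.06,0,0,0,0,0.7,-0.09,-0.14,0,0,0,0,0.7,-0.14,-0.23,0,0,0,0,0.7,-0.19,-0.31,0,0,0,0,0.7,-0.22,-0.36,0,0,0,0,0.7,-0.23,-0.375,0,0,0,0,0.7,-0.23,-0.375,0,0,0,0,0.7,-0.23,-0.375,0,0,0,0,0.7])

```text
time: 17.6
position: [0.434, 0.1946, 0.2028]
tool_rot: [3.139, -0.109, -0.0]
ft_force: [0.1, 0.1, 0.6]
grip_width: 0.851
grip_force: 0.0
```

Run:
```python
from h import *
s=ctrl.get_state(); im=save('wrist','w6.png');print(s['position'],s['tool_rot'])
cv2.imwrite('pics/c6.png',im['pixels'][:,:,::-1])
```

```text
[0.43403286 0.19461963 0.20277532] [ 3.13941658e+00 -1.09204121e-01 -2.24312155e-04]
```

View pics/c6.png

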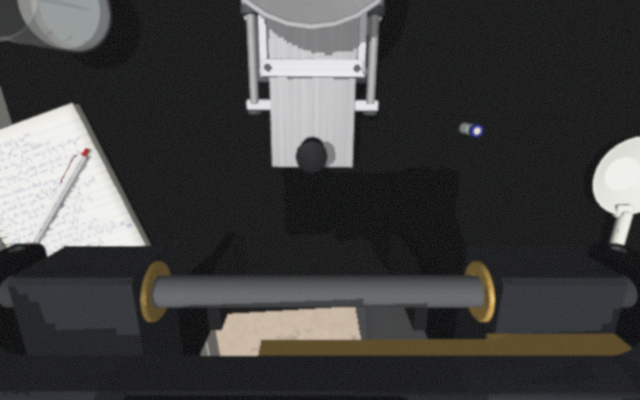

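Wrist view: the knob cap is at (311,155). The plate edges run vertically from column 271 to 353, so the yaw is right. The crossbar front edge is at about row 76 and the carrier at row 105. Pinning down the knob numerically.

```bash
cat >> h.py <<'E'
def wcam(im,s):
    M=np.eye(4); M[:3,:3]=R.from_rotvec(s['tool_rot']).as_matrix(); M[:3,3]=s['position']; W=M@np.array(im['tool_from_camera'])
    d=dict(im); d['xyz']=W[:3,3]; d['rotation']=R.from_matrix(W[:3,:3]).as_rotvec(); return d
E
python3 - <<'E'
from h import *
import pickle
im,s=pickle.load(open('pics/w6.png.pkl','rb')); w=wcam(im,s)
g=cv2.cvtColor(im['pixels'],cv2.COLOR_RGB2GRAY).astype(int)
roi=g[130:167,275:350]; ys,xs=np.nonzero(roi<60); print('blob',xs.min()+275,xs.max()+275,ys.min()+130,xs.mean()+275)
for r in (90,120,130):
    row=g[r]; e=np.nonzero(row[240:390]>110)[0]+240; print(r,e.min(),e.max(),onz(w,e.min(),r,.085)[:2],onz(w,e.max(),r,.085)[:2])
print('plate front',onz(w,312,167,.085),'crossbar edge',onz(w,312,77,.0935))
for v in (135,138,155,172): print(v,onz(w,310.5,v,.128))
print(g[20:175,330].tolist())
t=pickle.load(open('pics/t5.png.pkl','rb'))[0]
print('top knob',onz(t,230+72*.4,140+209*.4,.128))
k=np.array([.4709,.1946,.128]);print(proj(w,k),units((.4709,.1946,.0885),down(np.radians(-3.9))))
E
```

```text
blob 297 326 138 311.5864106351551
90 250 374 [0.51747043 0.24195232] [0.51087303 0.14628859]
120 270 353 [0.49381351 0.22896762] [0.48928579 0.16338795]
130 271 353 [0.48598289 0.22901127] [0.48147168 0.1636956 ]
plate front [0.45375091 0.19855162 0.085     ] crossbar edge [0.52326607 0.19334896 0.0935    ]
135 [0.48463593 0.19673617 0.128     ]
138 [0.48262109 0.19688618 0.128     ]
155 [0.47101438 0.1977503  0.128     ]
172 [0.45907593 0.19863913 0.128     ]
[143, 152, 168, 182, 187, 177, 157, 134, 128, 132, 129, 132, 130, 131, 127, 130, 129, 131, 130, 129, 131, 128, 127, 128, 131, 131, 129, 131, 130, 129, 129, 130, 128, 133, 144, 170, 191, 200, 205, 215, 224, 231, 231, 232, 232, 232, 232, 233, 230, 231, 232, 233, 235, 237, 234, 222, 191, 180, 193, 199, 202, 201, 201, 202, 199, 202, 200, 202, 200, 201, 200, 201, 202, 201, 202, 199, 201, 201, 202, 200, 199, 201, 200, 199, 200, 200, 199, 201, 198, 197, 197, 200, 198, 200, 199, 199, 198, 199, 198, 200, 198, 198, 199, 199, 197, 197, 196, 197, 197, 198, 197, 197, 195, 198, 197, 196, 197, 197, 197, 197, 195, 190, 181, 160, 139, 125, 126, 126, 126, 125, 126, 125, 124, 126, 125, 124, 124, 122, 126, 123, 126, 125, 133, 143, 158, 162, 140, 97, 54, 23, 29, 27, 27, 25, 15]
top knob [0.47004277 0.19058607 0.128     ]
(np.float64(315.0709890968705), np.float64(154.8513791854132)) (array([ 0.123, -0.008,  0.381]), array([ 0.   ,  0.   , -0.001]))
```

>>> jog_arm(moves=[0.03,-0.005,0,0,0,0,0.7,0.08,-0.01,0.01,0,0,0,0.7,0.12,-0.017,0.06,0,0,0,0.7,0.124,-0.017,0.15,0,0,0,0.7,0.124,-0.017,0.24,0,0,0,0.7,0.124,-0.017,0.32,0,0,0,0.7,0.124,-0.017,0.365,0,0,0,0.7,0.124,-0.017,0.378,0,0,0,0.7])

```text
time: 18.65
position: [0.471, 0.1981, 0.0888]
tool_rot: [-3.14, 0.107, 0.002]
ft_force: [-0.6, -0.2, 0.2]
grip_width: 0.851
grip_force: 0.0
```

>>> jog_arm(moves=[0,0,0,0,0,0,0.7,0,0,0,0,0,0,0.2,0,0,0,0,0,0,-0.2,0,0,0,0,0,0,-0.5,0,0,0,0,0,0,-1,0,0,0,0,0,0,-1,0,0,0,0,0,0,-1,0,0,0,0,0,0,-1], newtons=50)

```text
time: 19.65
position: [0.4708, 0.1963, 0.0893]
tool_rot: [3.137, -0.108, -0.002]
ft_force: [-1.1, -5.3, 2.1]
grip_width: 0.222
grip_force: 49.8
```

Run:
```python
from h import *
s=ctrl.get_state(); print(s['position'],s['tool_rot'],s['ft_force'],s['grip_width'],s['grip_force'])
im=save('wrist','w7.png'); w=wcam(im,s); g=cv2.cvtColor(im['pixels'],cv2.COLOR_RGB2GRAY).astype(int)
for ax in(86,52,107,117): # project station points at this gate pos
    pass
k=s['position']; d=np.array([np.cos(-.068),np.sin(-.068),0])
E0=np.array([k[0],k[1],.0935])+.055*d; print('edge expected',proj(w,E0))
u=int(proj(w,E0)[0])
for du in(-25,25): print(g[:200,u+du-3:u+du+4].mean(1).astype(int).tolist())
```

```text
[0.47078446 0.19632105 0.08925085] [ 3.13661110e+00 -1.07904787e-01 -1.68401575e-03] [-1.1271016  -5.28665071  2.07972392] 0.2219737508142649 49.75014445837587
edge expected (np.float64(319.55759199910136), np.float64(144.48356579510295))
[188, 188, 188, 188, 188, 188, 188, 188, 187, 188, 188, 187, 188, 188, 188, 188, 188, 188, 188, 188, 188, 188, 188, 188, 189, 189, 188, 188, 189, 188, 188, 188, 188, 188, 189, 188, 189, 189, 188, 189, 190, 189, 188, 188, 188, 188, 188, 188, 188, 188, 189, 187, 188, 188, 189, 188, 188, 189, 190, 189, 190, 189, 189, 189, 190, 190, 190, 190, 191, 191, 191, 191, 191, 190, 191, 190, 189, 182, 175, 168, 178, 206, 225, 233, 235, 234, 232, 228, 222, 207, 182, 167, 164, 165, 166, 172, 189, 201, 205, 206, 213, 226, 234, 236, 236, 236, 236, 236, 236, 236, 236, 236, 236, 236, 235, 235, 235, 235, 233, 226, 219, 230, 243, 246, 246, 246, 246, 246, 246, 246, 246, 246, 246, 246, 246, 246, 246, 246, 246, 246, 246, 246, 246, 247, 246, 245, 241, 233, 231, 232, 232, 232, 232, 232, 232, 232, 231, 231, 231, 231, 231, 231, 231, 231, 231, 231, 231, 231, 231, 231, 230, 230, 
[... 440 characters left out ...]
 191, 191, 190, 191, 191, 191, 192, 192, 192, 192, 192, 192, 192, 192, 191, 192, 191, 189, 182, 174, 172, 187, 213, 228, 233, 233, 232, 229, 225, 217, 196, 171, 163, 163, 162, 163, 163, 163, 163, 163, 163, 162, 163, 161, 162, 161, 162, 162, 161, 163, 171, 194, 219, 230, 233, 233, 233, 233, 232, 228, 219, 223, 240, 245, 246, 246, 246, 246, 246, 246, 246, 246, 246, 246, 246, 246, 246, 246, 246, 246, 246, 246, 247, 247, 247, 246, 244, 236, 228, 229, 231, 231, 231, 231, 230, 231, 231, 231, 230, 231, 230, 230, 231, 230, 230, 230, 230, 230, 230, 230, 230, 230, 230, 230, 229, 229, 229, 229, 229, 229, 229, 229, 229, 230, 229, 228, 228, 229, 228, 228, 229, 229, 228, 229, 228, 228, 229, 228, 228, 228]
```

>>> jog_arm(moves=[-0.01,0.003,0,0,0,0,-1,-0.03,0.003,0,0,0,0,-1,-0.055,0.003,0,0,0,0,-1,-0.08,0.003,0,0,0,0,-1,-0.11,0.003,0,0,0,0,-1,-0.14,0.003,0,0,0,0,-1,-0.16,0.003,0,0,0,0,-1,-0.164,0.003,0,0,0,0,-1])

```text
time: 20.7
position: [0.4242, 0.2, 0.0894]
tool_rot: [-3.139, 0.107, -0.009]
ft_force: [9.9, -2.1, -9.1]
grip_width: 0.224
grip_force: 49.0
```

```bash
cat > chk.py <<'E'
from h import *
import sys
s=ctrl.get_state(); print(s['position'],s['tool_rot'],s['ft_force'],s['grip_width'],s['grip_force'])
k0=np.array([.47078,.19632,.08925]); d=np.array([np.cos(-.068),np.sin(-.068),0])
print('pulled',-(s['position']-k0)@d)
im=save('wrist',sys.argv[1]); w=wcam(im,s); g=cv2.cvtColor(im['pixels'],cv2.COLOR_RGB2GRAY).astype(int)
K=np.array([k0[0],k0[1],0])
E0=K+.055*d+[0,0,.0935]; P=proj(w,E0); L=s['position']*[1,1,0]+.105*d+[0,0,.085]; print('edge',P,'line',proj(w,L))
u=int(P[0])
for du in(-25,0,25): print(g[30:150,u+du-3:u+du+4].mean(1).astype(int).tolist())
E
python3 chk.py w8.png
```

```text
[0.42421845 0.19999796 0.08940616] [-3.13917083  0.10733931 -0.00886836] [ 9.86214974 -2.06065895 -9.12160747] 0.22419421391796074 49.029900510795414
pulled 0.046703850755375816
edge (np.float64(321.0211777865128), np.float64(32.210225981076036)) line (np.float64(319.6839391663227), np.float64(27.469746048505442))
[246, 246, 246, 246, 244, 237, 210, 162, 139, 143, 152, 157, 172, 204, 225, 230, 231, 231, 230, 231, 231, 231, 231, 231, 231, 231, 230, 230, 230, 230, 230, 230, 230, 230, 230, 230, 230, 230, 230, 230, 230, 230, 230, 230, 230, 230, 230, 230, 230, 230, 229, 229, 230, 230, 229, 230, 229, 230, 230, 229, 230, 230, 230, 230, 230, 229, 229, 229, 229, 229, 229, 229, 229, 229, 229, 228, 229, 229, 228, 228, 228, 228, 228, 227, 227, 227, 227, 227, 227, 226, 227, 227, 227, 227, 227, 226, 227, 226, 226, 226, 226, 226, 225, 226, 225, 225, 225, 225, 225, 225, 225, 225, 225, 224, 225, 224, 224, 224, 224, 224]
[245, 246, 246, 246, 245, 240, 220, 175, 143, 143, 160, 182, 212, 227, 231, 231, 231, 231, 231, 231, 231, 231, 231, 231, 231, 231, 230, 230, 231, 231, 230, 231, 230, 231, 230, 230, 23
[... 318 characters left out ...]
226, 226, 226, 226, 226, 226, 225, 226, 225, 226, 226, 225, 225, 225, 224, 225, 225, 225, 225, 225]
[245, 246, 246, 246, 245, 242, 227, 186, 148, 156, 194, 219, 227, 228, 228, 228, 228, 229, 228, 228, 228, 229, 228, 228, 228, 228, 228, 228, 228, 228, 228, 228, 228, 228, 228, 228, 228, 228, 228, 227, 228, 228, 228, 228, 228, 228, 228, 228, 228, 228, 227, 228, 228, 227, 227, 228, 227, 228, 227, 227, 227, 227, 228, 228, 227, 227, 227, 227, 227, 227, 227, 227, 227, 227, 227, 227, 226, 227, 227, 227, 226, 226, 226, 226, 226, 226, 226, 226, 226, 226, 225, 225, 226, 225, 225, 225, 225, 224, 225, 225, 224, 224, 224, 224, 224, 224, 224, 224, 223, 223, 224, 223, 223, 223, 224, 223, 223, 223, 223, 223]
```

>>> jog_arm(moves=[-0.003,0,0,0,0,0,-1,-0.006,0,0,0,0,0,-1,-0.006,0,0,0,0,0,-1,-0.006,0,0,0,0,0,-1,-0.006,0,0,0,0,0,-1,-0.006,0,0,0,0,0,-1,-0.006,0,0,0,0,0,-1,-0.006,0,0,0,0,0,-1])

```text
time: 21.75
position: [0.4227, 0.2001, 0.0894]
tool_rot: [-3.139, 0.108, -0.008]
ft_force: [8.6, -2.1, -8.7]
grip_width: 0.222
grip_force: 49.1
```

```bash
sed -i 's/30:150/20:60/;s/(-25,0,25)/(-40,-25,-10,0,10,25,40)/' chk.py; python3 chk.py w9.png
```

```text
[0.42266022 0.20012991 0.08938034] [-3.13883663  0.10779725 -0.0083642 ] [ 8.56933241 -2.10303587 -8.70554667] 0.2218703427461102 49.082711634691805
pulled 0.048267448365694125
edge (np.float64(321.01933789815575), np.float64(28.08437979143875)) line (np.float64(319.61541221470327), np.float64(27.439576238627836))
[243, 244, 244, 244, 245, 245, 246, 246, 246, 245, 243, 232, 197, 151, 136, 143, 149, 151, 157, 175, 206, 223, 228, 229, 229, 229, 229, 229, 228, 228, 229, 228, 229, 228, 228, 229, 229, 229, 228, 229]
[244, 244, 244, 244, 245, 245, 246, 246, 246, 246, 244, 234, 203, 155, 135, 143, 151, 156, 172, 203, 224, 230, 230, 231, 230, 231, 230, 230, 230, 230, 231, 230, 231, 230, 230, 230, 230, 230, 230, 230]
[244, 244, 244, 244, 245, 245, 246, 246, 246, 246, 244, 236, 209, 160, 137, 142, 154, 171, 204, 223, 229, 230, 229, 229, 229, 229, 230, 229, 230, 229, 229, 230, 230, 229, 229, 230, 229, 229, 229, 229]
[244, 244, 244, 245, 245, 245, 245, 246, 246, 246, 244, 238, 213, 167, 139, 142, 156, 177, 208, 225, 230, 231, 231, 231, 230, 230, 230, 231, 230, 231, 230, 230, 230, 230, 230, 230, 231, 230, 230, 231]
[244, 244, 244, 245, 245, 245, 245, 246, 246, 246, 244, 239, 217, 171, 140, 142, 166, 201, 222, 228, 229, 229, 228, 229, 228, 228, 229, 228, 228, 228, 228, 228, 228, 229, 229, 229, 228, 228, 228, 228]
[244, 244, 244, 245, 245, 245, 245, 246, 246, 246, 245, 241, 222, 179, 143, 153, 189, 217, 226, 227, 228, 228, 228, 228, 228, 228, 228, 228, 228, 228, 228, 228, 228, 228, 228, 228, 227, 228, 228, 228]
[244, 244, 244, 245, 245, 245, 245, 246, 246, 246, 245, 242, 225, 184, 144, 137, 146, 150, 153, 161, 182, 207, 221, 225, 225, 225, 225, 225, 225, 225, 225, 225, 225, 225, 225, 225, 225, 225, 225, 225]
```

>>> jog_arm(moves=[-0.003,0,0,0,0,0,-1,-0.006,0,0,0,0,0,-1,-0.006,0,0,0,0,0,-1,-0.006,0,0,0,0,0,-1,-0.006,0,0,0,0,0,-1,-0.006,0,0,0,0,0,-1,-0.006,0,0,0,0,0,-1,-0.006,0,0,0,0,0,-1])

```text
time: 22.8
position: [0.4209, 0.2003, 0.0894]
tool_rot: [-3.139, 0.108, -0.009]
ft_force: [8.4, -2.2, -8.6]
grip_width: 0.22
grip_force: 49.1
```

```bash
sed -i 's/20:60/15:50/;s/(-40,-25,-10,0,10,25,40)/(-25,0,25)/' chk.py; python3 chk.py w10.png
```

```text
[0.42092389 0.20027559 0.08938646] [-3.13876089  0.10782266 -0.00853157] [ 8.39166979 -2.18525964 -8.57357862] 0.2195666186669778 49.06702278647572
pulled 0.05000966181472885
edge (np.float64(321.09279891551176), np.float64(23.48942989678281)) line (np.float64(319.6115640097398), np.float64(27.447739619203134))
[244, 244, 244, 244, 245, 245, 245, 246, 246, 246, 245, 241, 223, 178, 131, 96, 71, 63, 94, 148, 201, 225, 231, 231, 231, 231, 231, 231, 231, 231, 231, 231, 231, 231, 231]
[244, 244, 244, 245, 245, 245, 245, 246, 246, 246, 246, 243, 230, 191, 139, 102, 73, 70, 118, 183, 223, 231, 232, 232, 232, 232, 232, 231, 232, 231, 232, 231, 231, 231, 231]
[244, 244, 244, 245, 245, 245, 245, 246, 246, 246, 246, 244, 234, 202, 150, 110, 83, 74, 102, 155, 203, 223, 227, 229, 228, 229, 229, 229, 229, 229, 228, 228, 228, 228, 228]
```

The line is now level with the edge: gate at 0.0500, and the line's row matches the expected parallax. Checking numerically that the balls dropped.

Run:
```python
from h import *
import pickle
t5=pickle.load(open('pics/t5.png.pkl','rb'))[0]; t0=pickle.load(open('pics/top0.png.pkl','rb'))[0]; t=save('top','t11.png')
u,v=np.round(proj(t,(.6095,.186,.086))).astype(int); print(u,v)
for n,q in(('start',t0),('balls',t5),('now',t)):
    g=cv2.cvtColor(q['pixels'],cv2.COLOR_RGB2GRAY); print(n); print(g[v-10:v+11:2,u-12:u+13:2])
D=cv2.absdiff(t['pixels'],t5['pixels']).max(2); 
for nm,p in(('dish',(.653,-.189,.02)),('beaker',(.636,.03,.04)),('vial',(.4686,.0395,.03))):
    a,b=np.round(proj(t,p)).astype(int); print(nm,D[b-5:b+6,a-5:a+6].mean())
s=ctrl.get_state();print(s['time'],s['position'])
```

```text
264 180
start
[[136 135 135 136 135 138 143 142 147 149 152 152 151]
 [133 134 134 126 122 141 176 175 160 146 149 153 155]
 [135 135 130 123 200 216 219 217 211 171 150 151 153]
 [135 136 115 169 217 218 217 216 217 202 156 152 152]
 [136 136 117 195 217 218 218 216 216 213 162 153 154]
 [137 138 137 212 217 217 218 215 216 203 163 155 155]
 [140 141 131 192 216 217 217 216 216 188 155 155 155]
 [142 143 142 158 209 217 217 215 204 165 155 156 155]
 [143 145 146 145 163 191 195 182 166 156 155 155 156]
 [146 147 147 147 147 149 151 153 155 155 155 154 161]
 [148 148 148 148 147 150 151 152 154 155 156 157 158]]
balls
[[135 136 136 137 134 139 146 143 146 149 151 152 151]
 [134 134 134 126 122 134 150 132 153 145 150 153 154]
 [134 135 130 123 199 194 164 157 167 152 151 150 153]
 [135 136 120 162 172 191 152 160 169 137 152 151 152]
 [136 135 122 172 137 165 169 148 154 136 157 154 153]
 [138 139 133 179 165 167 151 168 180 145 160 155 155]
 [140 141 132 179 184 159 199 197 163 145 154 155 154]
 [142 142 142 134 159 138 195 215 198 161 156 156 155]
 [143 145 146 145 137 149 190 182 
[... 155 characters left out ...]
36 140 146 143 147 149 152 152 151]
 [134 134 135 127 104 112 124 116 138 146 150 152 155]
 [135 136 131  95 114 136 130 116 112 146 151 151 154]
 [135 136 111 105 137 135 134 120 115 133 153 152 152]
 [137 136 103 121 133 121 120 158 152 156 158 154 154]
 [138 140 113 127 123 116 112 160 143 158 160 155 155]
 [140 141 129 128 133 124 135 204 190 169 156 155 154]
 [142 143 142 128 134 136 172 218 202 160 155 156 155]
 [144 145 147 145 140 143 159 182 167 156 155 155 156]
 [147 148 147 148 148 150 152 153 155 156 155 155 161]
 [149 149 148 149 149 150 152 153 154 155 156 157 158]]
dish 0.10743801652892562
beaker 0.743801652892562
vial 1.2148760330578512
22.9 [0.42092343 0.20027405 0.08940057]
```

Run:
```python
from h import *
import pickle
t=pickle.load(open('pics/t11.png.pkl','rb'))[0]; s0=pickle.load(open('pics/scene0.png.pkl','rb'))[0]; s=save('scene','s11.png')
g=cv2.cvtColor(t['pixels'],cv2.COLOR_RGB2GRAY); print(g[170:191,255:275])
u,v=np.round(proj(s,(.6095,.186,.086))).astype(int); print(u,v)
for q in(s0,s):
    g=cv2.cvtColor(q['pixels'],cv2.COLOR_RGB2GRAY); print(g[v-9:v+9,u-12:u+13])
```

```text
[[135 135 135 137 137 136 135 140 143 146 144 143 144 147 148 149 151 152
  151 152]
 [134 134 135 134 133 124 118 124 132 135 132 130 141 146 147 148 150 152
  152 153]
 [134 135 133 127 118 104 101 112 122 124 116 116 130 138 142 146 148 150
  151 152]
 [135 133 125 110  99  99 112 127 132 126 118 114 116 122 134 146 148 150
  150 151]
 [136 131 114  95  99 114 129 136 137 130 119 116 112 112 124 146 153 151
  150 151]
 [134 122 100  94 113 129 136 137 137 133 121 113 110 108 118 141 152 152
  151 151]
 [133 111  93 105 126 137 138 135 136 134 125 120 118 115 115 133 148 153
  152 152]
 [130 105  92 115 134 137 135 130 129 131 129 142 148 135 122 137 152 154
  154 154]
 [127 103  97 121 134 133 126 121 118 120 130 158 169 152 134 156 164 158
  154 154]
 [130 107 103 124 133 126 119 116 113 112 128 158 164 146 137 163 171 161
  155 154]
 [136 113 110 127 132 123 117 116 112 112 133 160 157 143 145 158 166 160
  156 155]
 [138 119 115 129 133 128 120 114 112 117 147 180 181 166 165 164 159 156
  155 155]
 [140 129 121 128 134 133 127 124 122 135 172 204 208 190 177 169 160 156
  155 
[... 3775 characters left out ...]
72  92  75  71  71  63  70  73  74  63
   68  67  70  65  67  73  67]
 [132 169  94  57  51  40  41  46  62 103 107  80  65  66  68  67  73  72
   71  68  77  72  73  68  66]
 [122 176  76  29  39  37  41  43  46  84 101 123  94  74  68  74  66  70
   70  67  69  69  72  67  67]
 [120 144  81  40  39  44  32  41  39  57  83  89 112  83  68  76  69  70
   71  68  65  67  73  67  71]
 [129 130 110  49  41  38  43  46  40  42  54  66  78  77  81  84  83  82
   83  81  77  82  82  82  85]
 [123 118 110  51  41  42  43  44  39  42  49  46  54  67  73  67  64  73
   80  79  80  79  74  76  70]
 [126 121 143  59  37  39  45  39  40  47  39  43  57  51  51  53  64  71
   69  72  71  75  78  70  63]]
```

```bash
python3 -c "
from h import *
s=ctrl.get_state();print(s['position'],s['grip_force'],s['ft_force']);print(ctrl.close_job())"
```

```text
[0.42091622 0.20027295 0.08939352] 49.067018693313 [ 8.55606044 -1.71630442 -7.56680075]
the job is handed in; nothing more can be done
None
```

I handed in the job at about 23 s. All six balls went into the funnel with the gate shut, the empty dish is standing upright and released, and the arm is still holding the knob at the scribed line (gate at 0.050 m); image brightness shows the throat clear, though I could not see or count the balls in the jar.

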